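# Reset the depth stop of the leather splitter

## Robot

A 6-joint arm with a two-finger parallel gripper is mounted at the origin on the work surface. World frame = base frame: x ahead of the robot, y to its left, z up, the work surface at z = 0. Lengths are in m, angles in rad, forces in N, time in s.
With the tool pointing down it reaches from about 0.225 to 0.875 m from the base axis. Payload 3.4 kg.
Tool frame: the origin (TCP) lies at the very end of the fingers, on their centre line; the grasp point (between the pads) lies 19 mm behind it (grip_depth is the distance from the TCP to the grasp point, in m); x points along the fingers, z is the direction in which the jaws open and shut, and the axes are right-handed (so a half turn about x gives the same grasp; the last joint's range is limited). The gripper opens to 85 mm and grips with 20 to 120 N. Pads are 22 mm wide; open, the fingers measure 114 mm over their backs; the gripper's body (76 mm by 85 mm) begins 54 mm behind the grasp point. The pads swing forward as they close: fully open they stand 13 mm farther back than shut.
Start: joints at [-0.121, 0.276, 1.505, -0, 1.361, -0.121], TCP at [0.575, -0, 0.231] pointing down, gripper open.
Joint ranges: [-2.89, 2.89], [-0.75, 2.08], [0.22, 2.7], [-1.18, 4.32], [0.11, 2.71], [-2.7, 2.7]. Speed limits (rad/s): [2.57, 2.57, 3.14, 3.14, 3.14, 3.14].

## Interface

Orientations are given as a unit quaternion [w, x, y, z].
In Python, from rig import get_state, get_image, sign_off, grip_depth gives the robot as it stands. The module is installed in compiled form; this text tells all that it offers.
- The arm moves only by the tool arm_command, never from a script. Its argument "series" is a list of rows, each an object with "dp": the shift along the tool's x, y, z scaled (see below), a list of three; "angular": the turn, a rotation vector about the tool's x, y, z scaled (see below), a list of three; "gripper": the finger opening in mm, from 0 to 85.4. A call has exactly 8 rows; each row shifts and turns the pose as measured when the row begins, along the tool's axes as they then stand; what a row does not reach is not made up. The controller multiplies each number of a shift by 0.12 m and each number of a turn by 90 degrees. A row lasts 1/8 s, in which the tool goes at most 62.5 mm and 10.7 degrees, less where a joint would pass 70% of its speed; a pose out of reach is approached as far as the arm can. A call with a number of a shift or a turn outside -1 to 1 is refused whole. A call with a gripper value outside its range is refused whole. The fingers move at their own pace and stop on an object; "grip_force" is the grip in N (left out, the last holds). Time passes only in rows, so rows that do not move let the fingers close, or fill a call up. It gives the time, the measured TCP pose, the force and the opening at its end, in the units of the state.
- get_state(): the state, without advancing time (a new reading comes with each control period).
- get_image(name): name is "scene" or "side" or "wrist"; returns a dict with "image" (420x560x3 uint8, blue, green, red), "depth" (420x560 float32, m along the optical axis (not along the pixel's ray), 0 where there is no reading), "mtx" (3x3 intrinsics, pixels), "view" (4x4, takes a point from world to camera coordinates); the wrist camera has in their place "mount" (4x4, takes a point from camera to tool coordinates, whose origin is the TCP and whose axes are the tool frame's). Camera axes: x right, y up, looking along -z (the intrinsics and any distortion apply to the point x, -y, -z); pixel columns grow to the right and rows downward; lengths in m; the calibration is good to about 2 mm. The wrist camera is an equidistant fisheye: a pixel r from the principal point sees the ray r / f radians off the axis. A picture is of the moment at which its call begins: read the wrist's pose just before it.
- sign_off(): hands the job in, once; it reports no verdict.
The state is a dict: "clock": time; "qpos": joint angles; "qd": joint speeds; "effort": joint torques, N m; "position": TCP position; "ee_rot": TCP orientation; "contact_force": force on the tool from outside, world axes, zero at the start; "moment": the same for the moment, N m; "width": finger opening in m.
Only numpy, scipy, OpenCV 4.12 (cv2) and the standard library are available. Lean on these libraries where they do the work, as an engineer would, in place of code of your own. Each camera call takes 0.05 s, during which the arm holds its last target. There are 200 camera calls.

## Task

Set the leather splitter to the brass gauge lying in its throat: swing the jam nut's black-gripped lever counter-clockwise (seen from above) until the nut is free, turn the screw clockwise by the steel bar on top until you feel the shoe firmly but gently nip the gauge, then swing the lever back until the nut is hand-tight again. Go by feel, do not crush the gauge or strip the nut, and leave everything lying around where it is.

Things in the scene. Friction and masses are not known exactly. Their poses are not given: they have to be found in the camera images.
- splitter: green leather splitting machine bolted to the bench, base 200 x 200 mm. Origin under its centre, z up; the vertical screw axis passes through the origin; x runs from infeed roller to knife. Crosshead 50 (x) by 158 (y) mm, top 136 mm up; boss 47 mm wide on it to 150 mm; two spring rod ends 17 mm wide at y = +-40 mm, up to 165 mm
- jam_nut: dark flanged hex nut, 44 mm across, 16 mm high, clamped on the boss. Origin on the screw axis at its underside, 150 mm up, z up. Its 10 mm thick round lever points along its own -x. Counter-clockwise from above loosens: breaking free takes 5 to 10 N at the grip; it is free 0.3 to 0.5 rad from its start (0.6 to 0.8 is plenty, end stop past 1.4); free, it turns with 1 N and stays where left
- grip (a point): middle of the black upright grip at the lever's end: cylinder 18 mm in diameter, from 156 to 190 mm up, 80 mm from the screw axis; axes as the nut's. Retightening clockwise, the force here climbs over some 0.4 rad: 4 N is barely tight, 7 to 10 N hand-tight, over 15 N strips it. Tight, it locks the screw; the last of the tightening may drag the screw along a little, adding up to 20 N of nip
- bar (a point): middle of the steel bar on top of the screw, on the screw axis, 204 mm up. Bar 60 mm long (own x), 10 mm thick (own y), from 192 to 216 mm up; under it a 13 mm screw and, below 166 mm, the nut. Clockwise from above lowers screw and shoe 0.48 mm per rad. Free, it takes 0.05 to 0.25 N m (read it after a small slow nudge), then some 0.05 N m more per 10 N of nip. It stays where left
- shoe: steel pressure shoe, 42 x 104 x 18 mm, sliding vertically under the crosshead, held up by springs against the screw's foot. Origin at the centre of its underside, which starts 0.1 to 1 mm above the gauge (0.3 to 2.1 rad of the screw). From touching, the nip rises about 10 N per 0.1 rad: 20 to 50 N is a good firm nip before the nut is tightened, under 8 N is loose, over 120 N crushes the gauge
- gauge: brass setting gauge, a strip 150 x 26 mm held fixed on the machine's bed under the shoe. Origin in the middle of the strip, level with the bed; 6 mm thick when new, now worn thinner by an unknown amount of up to 0.8 mm
- hammer: cobbler's hammer with wooden handle; loose, leave alone; origin at its underside or middle
- awl: awl-like screwdriver with orange handle, 170 mm; loose, leave alone; origin at its underside or middle
- spanner: flat steel wrench, 180 mm; loose, leave alone; origin at its underside or middle
- nail_tin: small open steel tin, 72 mm across, 50 mm tall; loose, leave alone; origin at its underside or middle
- wax_jar: amber glass jar with black lid, 60 mm across, 65 mm tall; loose, leave alone; origin at its underside or middle
- spare_gauge: spare brass gauge strip lying flat on the bench, 130 x 26 x 5 mm; loose, leave alone; origin at its underside or middle
- heel_block: wooden shoe heel block with rubber foot, 62 x 56 x 32 mm; loose, leave alone; origin at its underside or middle

How it is judged:
By the outcome, as a careful person would: the job done as asked, in the order asked, and still so for the second after the job is handed in, with the robot touching nothing.
It also fails if it takes over 72 s, if anything falls off the work surface, if the arm or the gripper's body presses on something with over 40 N, if the wrist force passes 120 N, or if a joint passes its speed limit or range.

## Working session

There is one attempt and no reset: what is moved stays moved. The work goes in short steps, Python scripts to look and compute and a tool call to move; the robot and the scene stay as the last step left them, time stands still between calls to the robot, and variables do not carry over. Pictures are saved under pics/ and viewed, about 8 in all and at most 12, crops included, and the job is handed in when it is done.

Besides the shell and the picture viewer there is one more tool, called after "Call:" in YAML: its name, and indented under it one key for each argument. arm_command: Moves the arm, as the interface text tells. Its arguments: {"type":"object","properties":{"series":{"type":"array","items":{"type":"object","properties":{"dp":{"type":"array","items":{"type":"number"}},"angular":{"type":"array","items":{"type":"number"}},"gripper":{"type":"number"}}}},"grip_force":{"type":"number"}},"required":["series"]}

```bash
mkdir -p pics; python3 - <<'E'
from rig import *
import cv2, numpy as np
print(get_state(), grip_depth)
for n in ["scene","side"]:
    d=get_image(n); cv2.imwrite(f"pics/{n}0.png",d["image"]); np.savez(f"{n}0.npz",**{k:v for k,v in d.items()})
    print(n,d["mtx"],d["view"],[k for k in d])
a=cv2.imread("pics/scene0.png");b=cv2.imread("pics/side0.png")
E
```

```text
{'clock': 0.0, 'qpos': array([-1.21037528e-01,  2.76575213e-01,  1.50614596e+00, -2.48525356e-05,
        1.36069653e+00, -1.20986461e-01]), 'qd': array([ 0.00096462, -0.00024132, -0.00042678, -0.00140717, -0.00200602,
        0.00047441]), 'effort': array([ 6.20495921e-04, -4.16768074e+01, -2.45808578e+01, -1.52056768e-04,
        1.11346930e-02,  1.69860516e-05]), 'position': array([5.74463112e-01, 2.94100352e-05, 2.30445882e-01]), 'ee_rot': array([7.06464915e-01, 8.55784766e-05, 7.07748058e-01, 5.31494655e-05]), 'contact_force': array([ 0.2787309 , -0.64621928,  0.49602821]), 'moment': array([ 0.00416811, -0.03703926,  0.03590955]), 'width': 0.0853849124310447} 0.0187
scene [[540.09285183   0.         282.19208271]
 [  0.         540.09285183 215.60015352]
 [  0.           0.           1.        ]] [[ 0.69212103  0.72173535  0.0081581  -0.37736039]
 [-0.41283071  0.38656941  0.82470292  0.0988959 ]
 [ 0.59206358 -0.57416215  0.56550733 -2.05749077]
 [ 0.          0.          0.          1.        ]] ['image', 'depth', 'mtx', 'view']
side [[381.55727206   0.         274.47497943]
 [  0.         381.55727206 204.38016122]
 [  0.           0.           1.        ]] [[-0.89731428 -0.44134945 -0.00614347  0.4779375 ]
 [ 0.2082251  -0.43553592  0.87575726 -0.24793439]
 [-0.38919068  0.78455027  0.48271263 -0.77841367]
 [ 0.          0.          0.          1.        ]] ['image', 'depth', 'mtx', 'view']
```

View pics/scene0.png

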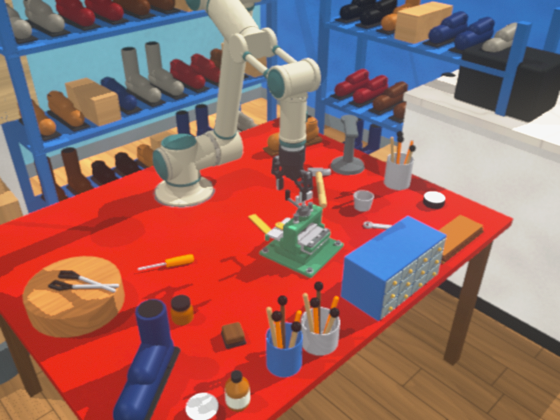

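View pics/side0.png

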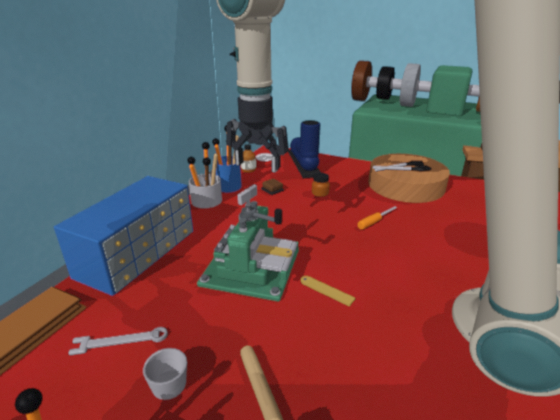

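The scene view shows the splitter near (302,240), with the gripper just behind it. The side view shows it at (250,250), with the black grip near (278,216) and the bar near (256,212). Next I'll enlarge both.

```bash
python3 - <<'E'
import cv2, numpy as np
a=cv2.imread("pics/scene0.png")[185:275,255:350];b=cv2.imread("pics/side0.png")[195:300,195:310]
A=cv2.resize(a,(95*4,90*4),interpolation=cv2.INTER_CUBIC);B=cv2.resize(b,(115*35//10,int(105*3.5)),interpolation=cv2.INTER_CUBIC)
c=np.zeros((370,800,3),np.uint8);c[:360,:380]=A;c[:B.shape[0],390:390+B.shape[1]]=B
cv2.imwrite("pics/c0.png",c)
E
```

```text
(no output)
```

View pics/c0.png

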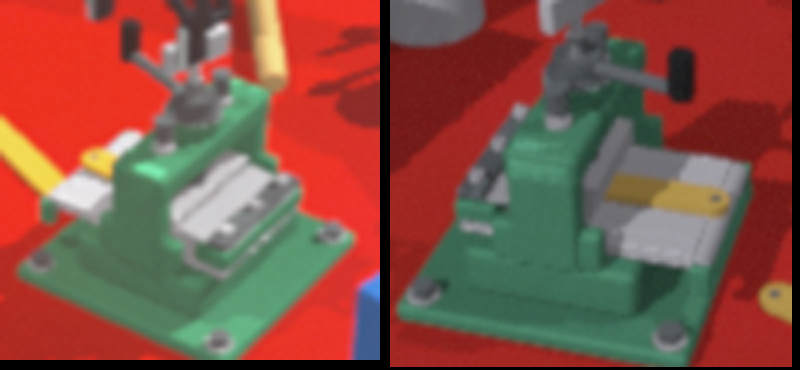

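The scene crop puts the grip at pixel (287.5,195), the nut at about (304,211) and base bolts at (265,250), (310,270) and (337.5,243). The side crop puts the grip at (278,216.4), the bar at about (252,207) and bolts at (205,278) and (274.4,290.7).

```bash
cat > h.py <<'E'
import numpy as np, cv2
from rig import *
def ray(d,p):
    K=d["mtx"];V=d["view"];R=V[:3,:3];c=-R.T@V[:3,3]
    v=np.array([(p[0]-K[0,2])/K[0,0],-(p[1]-K[1,2])/K[1,1],-1]);return c,R.T@v
def tri(rs):
    A=np.zeros((3,3));b=np.zeros(3)
    for c,v in rs:
        v=v/np.linalg.norm(v);P=np.eye(3)-np.outer(v,v);A+=P;b+=P@c
    x=np.linalg.solve(A,b)
    return x,[np.linalg.norm((np.eye(3)-np.outer(v,v)/(v@v))@(x-c)) for c,v in rs]
def plane(r,z): c,v=r;return c+v*(z-c[2])/v[2]
def dep(d,p):
    u,w=int(round(p[0])),int(round(p[1]));c,v=ray(d,p);return c+v*d["depth"][w,u]
E
python3 - <<'E'
from h import *
np.set_printoptions(precision=4,suppress=True)
S=np.load("scene0.npz");T=np.load("side0.npz")
for d in(S,T): print(ray(d,(280,210))[0])
print("grip",tri([ray(S,(287.5,195)),ray(T,(278,216.4))]), dep(S,(287.5,195)),dep(T,(278,216.4)))
for p in [(265,250),(310,270),(337.5,243)]: print("S bolt",plane(ray(S,p),.02),dep(S,p))
for p in [(205,278),(274.4,290.7)]: print("T bolt",plane(ray(T,p),.02),dep(T,p))
print("nut",plane(ray(S,(304,209)),.165),dep(S,(304,211)))
print("bar",plane(ray(T,(252,206)),.21),dep(T,(252,206)))
# cloud
for n,d in(("S",S),("T",T)):
    D=d["depth"];K=d["mtx"];u,v=np.meshgrid(np.arange(560),np.arange(420))
    P=np.stack([(u-K[0,2])/K[0,0]*D,-(v-K[1,2])/K[1,1]*D,-D],-1).reshape(-1,3)
    V=d["view"];W=(P-V[:3,3])@V[:3,:3];W=W[D.ravel()>0]
    m=(abs(W[:,0]-.57)<.25)&(abs(W[:,1])<.25)
    for lo,hi in((.128,.142),(.185,.222)):
        q=W[m&(W[:,2]>lo)&(W[:,2]<hi)];print(n,lo,len(q),q.mean(0) if len(q) else 0,q.min(0) if len(q) else 0,q.max(0) if len(q) else 0)
E
```

```text
[ 1.5202 -0.9472  1.085 ]
[0.1775 0.7137 0.5958]
grip (array([0.4899, 0.0717, 0.1717]), [np.float64(0.002100689171802235), np.float64(0.002100689171802083)]) [0.4983 0.0662 0.1771] [0.4835 0.0802 0.1786]
S bolt [ 0.5077 -0.0402  0.02  ] [ 0.5093 -0.0416  0.0217]
S bolt [ 0.6742 -0.0067  0.02  ] [ 0.6703 -0.0024  0.0151]
S bolt [0.6417 0.1564 0.02  ] [0.6444 0.1531 0.0232]
T bolt [0.6311 0.1648 0.02  ] [0.6267 0.17   0.0255]
T bolt [0.467  0.1335 0.02  ] [0.4649 0.1378 0.0242]
nut [0.5768 0.0606 0.165 ] [0.58   0.0575 0.1606]
bar [0.5277 0.113  0.21  ] [0.5751 0.0318 0.1578]
S 0.128 356 [0.5964 0.0435 0.1344] [ 0.5405 -0.0199  0.1282] [0.8196 0.1438 0.1419]
S 0.185 92 [0.5591 0.0665 0.2019] [0.4833 0.0319 0.1851] [0.5814 0.0934 0.2193]
T 0.128 957 [0.6609 0.1141 0.1357] [ 0.528  -0.0135  0.128 ] [0.799  0.2497 0.142 ]
T 0.185 280 [0.5521 0.0711 0.2049] [0.4782 0.0369 0.1851] [0.5749 0.0959 0.2192]
```

```bash
python3 - <<'E'
from h import *
np.set_printoptions(precision=4,suppress=True)
s=get_state();d=get_image("wrist");print(d["mtx"],d["mount"]);np.savez("w0.npz",pos=s["position"],q=s["ee_rot"],**d)
im=d["image"];cv2.imwrite("pics/w0.png",cv2.resize(im,(784,588),interpolation=cv2.INTER_CUBIC))
E
```

```text
[[325.1923   0.     277.0157]
 [  0.     325.1923 212.3217]
 [  0.       0.       1.    ]] [[ 0.0002  0.2942 -0.9558 -0.1433]
 [ 0.0002  0.9558  0.2942  0.0742]
 [ 1.     -0.0003  0.0001  0.0007]
 [ 0.      0.      0.      1.    ]]
```

View pics/w0.png

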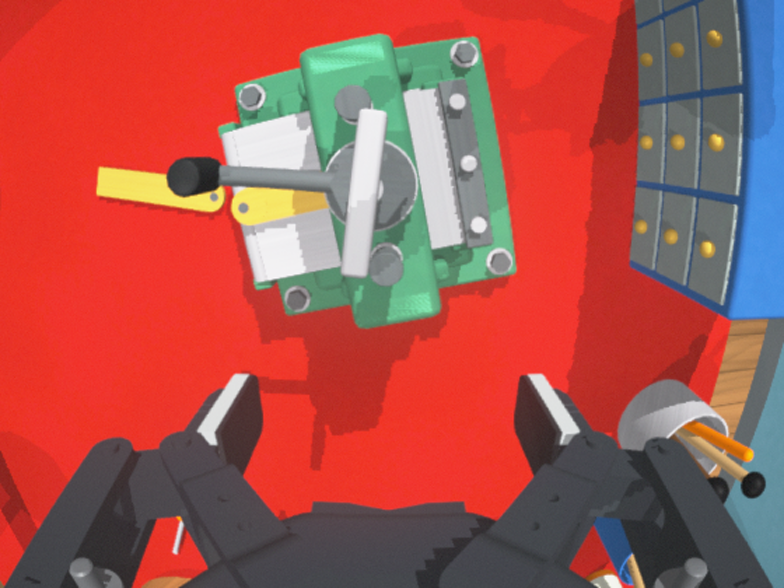

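The wrist view, enlarged 1.4x, shows the splitter almost straight below. The bar ends are at (374,112) and (355,274) and the grip top at about (183,178). The nut centre is at about (371,187), and the bolts are at (251,97), (465,53), (500,262) and (297,298).

```bash
cat >> h.py <<'E'
from scipy.spatial.transform import Rotation as Ro
def wray(w,p):
    K=w["mtx"];x=(p[0]-K[0,2])/K[0,0];y=(p[1]-K[1,2])/K[1,1];r=np.hypot(x,y)+1e-12
    v=np.array([np.sin(r)*x/r,-np.sin(r)*y/r,-np.cos(r)])
    q=w["q"];R=Ro.from_quat([q[1],q[2],q[3],q[0]]).as_matrix();M=w["mount"]
    return w["pos"]+R@M[:3,3],R@M[:3,:3]@v
E
python3 - <<'E'
from h import *
np.set_printoptions(precision=4,suppress=True)
W=np.load("w0.npz");T=np.load("side0.npz");S=np.load("scene0.npz")
f=lambda x,y:wray(W,(x/1.4,y/1.4))
print("bolts",[plane(f(*p),.02)[:2] for p in((251,97),(465,53),(500,262),(297,298))])
e=[plane(f(*p),.216) for p in((374,112),(355,274))];print("bar",e,(e[0]+e[1])/2,np.linalg.norm(e[0]-e[1]))
print("griptop",plane(f(183,178),.19),"mid",plane(f(193,177),.173))
print("grip tri",tri([f(193,177),ray(S,(287.5,195)),ray(T,(278,216.4))]))
print("nut",plane(f(371,187),.166))
D=W["depth"];print([ (D[int(y/1.4),int(x/1.4)], plane(f(x,y),.2)[:2]) for x,y in((364,193),(369,150),(360,240),(183,178))])
E
```

```text
bolts [array([0.4677, 0.1294]), array([0.6341, 0.1619]), array([ 0.6659, -0.0046]), array([ 0.4999, -0.0353])]
bar [array([0.5705, 0.0914, 0.216 ]), array([0.5634, 0.0344, 0.216 ])] [0.567  0.0629 0.216 ] 0.057488672827725906
griptop [0.4875 0.071  0.19  ] mid [0.4847 0.0707 0.173 ]
grip tri (array([0.4879, 0.0719, 0.1724]), [np.float64(0.003365258425717157), np.float64(0.0038484124326696773), np.float64(0.0006166756232971923)])
nut [0.5675 0.0625 0.166 ]
[(np.float32(0.15357074), array([0.5661, 0.0622])), (np.float32(0.14816016), array([0.5681, 0.0786])), (np.float32(0.15733856), array([0.5644, 0.0439])), (np.float32(0.1761121), array([0.4923, 0.0711]))]
```

The bolt centre, the nut and the bar centre agree, with the axis at about (0.567, 0.063). The grip is at (0.488, 0.071), 80 mm from the axis and about 0.172 high, and the bar lies at 82.9°. I'll cage the grip between the pads, with the jaws tangential and the tool yaw at about -96°.

```bash
cat >> h.py <<'E'
AX=np.array([.567,.0628])
def Rt(yaw):  # tool x down, tool z along yaw
    c,s=np.cos(yaw),np.sin(yaw);return np.array([[0,-s,c],[0,c,s],[-1,0,0.]])
def st(p=True):
    s=get_state();q=s["ee_rot"];R=Ro.from_quat([q[1],q[2],q[3],q[0]]).as_matrix();yaw=np.arctan2(R[1,2],R[0,2])
    if p: print("t %.2f pos %s yaw %.3f F %s M %s w %.1f q6 %.2f"%(s["clock"],s["position"].round(4),yaw,s["contact_force"].round(2),s["moment"].round(3),s["width"]*1e3,s["qpos"][5]))
    return s,R,yaw
def plan(wp,n=8,rows=None):
    """straight: wp=(x,y,z,yaw); n equal rows"""
    s,R,yaw=st();p=s["position"];wp=np.array(wp)
    for i in range(n):
        a,b=i/n,(i+1)/n;dy=(wp[3]-yaw)
        Rc=R if i==0 else Rt(yaw+a*dy)
        d=Rc.T@((wp[:3]-p)/n)/.12;w=Ro.from_matrix(Rc.T@Rt(yaw+b*dy)).as_rotvec()/(np.pi/2)
        print("dp",d.round(3).tolist(),"ang",w.round(3).tolist())
def arc(c,r,z,a0,a1,yo,n):
    """rows along an arc about c, yaw=angle+yo, from present pose"""
    s,R,yaw=st();p=s["position"]
    for i in range(n):
        a=a0+(a1-a0)*(i+1)/n;t=np.array([c[0]+r*np.cos(a),c[1]+r*np.sin(a),z]);Rn=Rt(a+yo)
        print("dp",(R.T@(t-p)/.12).round(3).tolist(),"ang",(Ro.from_matrix(R.T@Rn).as_rotvec()/(np.pi/2)).round(3).tolist());p=t;R=Rn
E
python3 - <<'E'
from h import *
plan((.488,.0712,.245,-1.4))
W=np.load("w0.npz");D=W["depth"]
M=W["mount"]
for x,y in((230,177),(260,178),(300,180),(183,178)):
    u,v=int(x/1.4),int(y/1.4);c,r=wray(W,(x/1.4,y/1.4))
    ax=Ro.from_quat([*W["q"][1:],W["q"][0]]).as_matrix()@M[:3,2];k=D[v,u]/(r@-ax);print((c+r*k).round(4))
E
```

```text
t 0.15 pos [0.5746 0.     0.2307] yaw 0.000 F [ 0.61  1.01 -0.26] M [-0.011  0.019 -0.011] w 85.3 q6 -0.12
dp [-0.015, 0.074, -0.09] ang [0.111, -0.001, -0.0]
dp [-0.015, 0.057, -0.102] ang [0.111, 0.0, 0.0]
dp [-0.015, 0.039, -0.11] ang [0.111, 0.0, 0.0]
dp [-0.015, 0.019, -0.115] ang [0.111, 0.0, 0.0]
dp [-0.015, -0.001, -0.117] ang [0.111, 0.0, 0.0]
dp [-0.015, -0.022, -0.115] ang [0.111, 0.0, 0.0]
dp [-0.015, -0.041, -0.109] ang [0.111, 0.0, 0.0]
dp [-0.015, -0.06, -0.1] ang [0.111, 0.0, 0.0]
[0.5012 0.0694 0.1668]
[0.5161 0.0681 0.167 ]
[0.5347 0.0663 0.1649]
[0.4879 0.071  0.1907]
```

Call:
arm_command:
  series:
    - {"dp": [-0.015,0.074,-0.09],"angular": [0.111,0,0],"gripper": 40}
    - {"dp": [-0.015,0.057,-0.102],"angular": [0.111,0,0],"gripper": 40}
    - {"dp": [-0.015,0.039,-0.11],"angular": [0.111,0,0],"gripper": 40}
    - {"dp": [-0.015,0.019,-0.115],"angular": [0.111,0,0],"gripper": 40}
    - {"dp": [-0.015,-0.001,-0.117],"angular": [0.111,0,0],"gripper": 40}
    - {"dp": [-0.015,-0.022,-0.115],"angular": [0.111,0,0],"gripper": 40}
    - {"dp": [-0.015,-0.041,-0.109],"angular": [0.111,0,0],"gripper": 40}
    - {"dp": [-0.015,-0.06,-0.1],"angular": [0.111,0,0],"gripper": 40}
  grip_force: 60

```text
clock: 1.15
position: [0.4854, 0.0743, 0.2425]
ee_rot: [0.529, 0.465, 0.533, -0.469]
contact_force: [0.3, -0.4, -0.2]
width: 0.04
```

```bash
python3 - <<'E'
from h import *
np.set_printoptions(suppress=True)
s,R,y=st();w=get_image("wrist");np.savez("w1.npz",pos=s["position"],q=s["ee_rot"],**w);cv2.imwrite("pics/w1.png",cv2.resize(w["image"],(784,588),interpolation=cv2.INTER_CUBIC))
plan((.4878,.0712,.225,-1.677))
E
```

```text
t 1.15 pos [0.4854 0.0743 0.2425] yaw -1.443 F [ 0.31 -0.44 -0.23] M [-0.038  0.015 -0.009] w 40.0 q6 1.45
t 1.20 pos [0.4838 0.0754 0.2427] yaw -1.446 F [-3.04  0.29 -1.15] M [0.03  0.043 0.002] w 40.0 q6 1.46
dp [0.018, 0.004, 0.005] ang [0.018, -0.002, 0.006]
dp [0.018, 0.004, 0.005] ang [0.018, 0.0, 0.0]
dp [0.018, 0.004, 0.005] ang [0.018, 0.0, 0.0]
dp [0.018, 0.004, 0.005] ang [0.018, 0.0, 0.0]
dp [0.018, 0.004, 0.004] ang [0.018, 0.0, 0.0]
dp [0.018, 0.004, 0.004] ang [0.018, 0.0, 0.0]
dp [0.018, 0.004, 0.004] ang [0.018, 0.0, 0.0]
dp [0.018, 0.004, 0.004] ang [0.018, 0.0, 0.0]
```

View pics/w1.png

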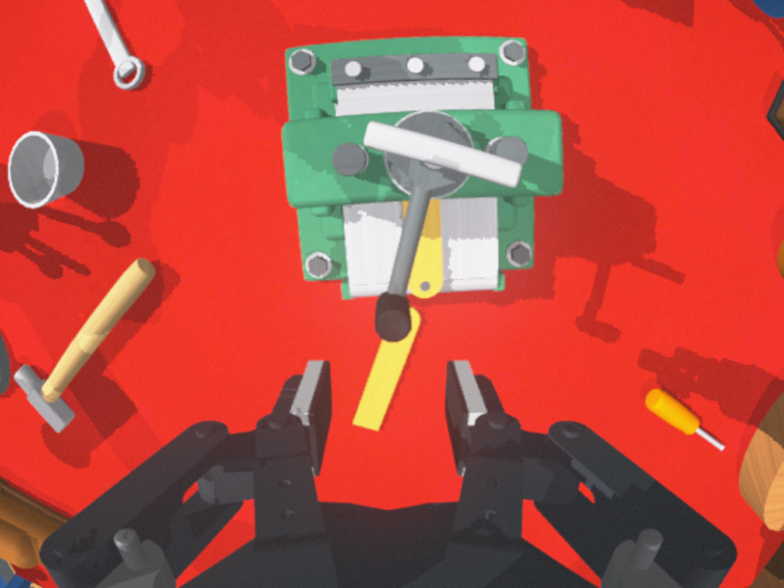

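The grip top is at (394,322), the bar ends are at (370,134) and (519,171), and the fingers are above and behind the grip. I'll triangulate this against the first wrist view.

```bash
python3 - <<'E'
from h import *
np.set_printoptions(precision=4,suppress=True)
A=np.load("w0.npz");B=np.load("w1.npz")
f=lambda w,x,y:wray(w,(x/1.4,y/1.4))
print("grip",tri([f(A,183,178),f(B,394,322)]),plane(f(B,394,322),.19))
print("bar mid",tri([f(A,364.5,193),f(B,445,152.5)]),plane(f(B,445,152.5),.216))
print("barends",tri([f(A,374,112),f(B,370,134)]),tri([f(A,355,274),f(B,519,171)]))
print("bolts",np.mean([plane(f(B,*p),.02)[:2] for p in((303,61),(513,51),(519,254),(318,265))],0))
plan((.4878,.0712,.165,-1.677))
E
```

```text
grip (array([0.493 , 0.0714, 0.2011]), [np.float64(0.00025683139907346715), np.float64(0.0002568313990733651)]) [0.4889 0.0709 0.19  ]
bar mid (array([0.5668, 0.0628, 0.2142]), [np.float64(0.00044534166849448197), np.float64(0.0004453416684944376)]) [0.5665 0.0626 0.216 ]
barends (array([0.5701, 0.0913, 0.2135]), [np.float64(0.0005607666560970872), np.float64(0.0005607666560971092)]) (array([0.5643, 0.0371, 0.2275]), [np.float64(0.00014157392901704963), np.float64(0.0001415739290170066)])
bolts [0.5663 0.0625]
t 1.20 pos [0.4838 0.0754 0.2427] yaw -1.446 F [-3.04  0.29 -1.15] M [0.03  0.043 0.002] w 40.0 q6 1.46
dp [0.081, 0.004, 0.005] ang [0.018, -0.002, 0.006]
dp [0.081, 0.004, 0.005] ang [0.018, 0.0, 0.0]
dp [0.081, 0.004, 0.005] ang [0.018, 0.0, 0.0]
dp [0.081, 0.004, 0.005] ang [0.018, 0.0, 0.0]
dp [0.081, 0.004, 0.004] ang [0.018, 0.0, 0.0]
dp [0.081, 0.004, 0.004] ang [0.018, 0.0, 0.0]
dp [0.081, 0.004, 0.004] ang [0.018, 0.0, 0.0]
dp [0.081, 0.004, 0.004] ang [0.018, 0.0, 0.0]
```

Call:
arm_command:
  series:
    - {"dp": [0.05,0.008,0.01],"angular": [0.036,-0.002,0.006],"gripper": 40}
    - {"dp": [0.05,0.008,0.01],"angular": [0.036,0,0],"gripper": 40}
    - {"dp": [0.05,0.008,0.009],"angular": [0.036,0,0],"gripper": 40}
    - {"dp": [0.05,0.008,0.008],"angular": [0.036,0,0],"gripper": 40}
    - {"dp": [0.15,0,0],"angular": [0,0,0],"gripper": 40}
    - {"dp": [0.15,0,0],"angular": [0,0,0],"gripper": 40}
    - {"dp": [0.12,0,0],"angular": [0,0,0],"gripper": 40}
    - {"dp": [0,0,0],"angular": [0,0,0],"gripper": 40}

```text
clock: 2.2
position: [0.4885, 0.0699, 0.165]
ee_rot: [-0.478, -0.521, -0.477, 0.522]
contact_force: [-0.3, -0.5, 0.6]
width: 0.0403
```

```bash
python3 - <<'E'
from h import *
plan((.4878,.0712,.163,-1.677),4)
E
```

```text
t 2.20 pos [0.4885 0.0699 0.165 ] yaw -1.660 F [-0.31 -0.53  0.6 ] M [-0.032  0.017  0.067] w 40.3 q6 1.66
dp [0.004, -0.002, -0.003] ang [0.003, 0.001, -0.0]
dp [0.004, -0.002, -0.003] ang [0.003, 0.0, 0.0]
dp [0.004, -0.002, -0.003] ang [0.003, 0.0, 0.0]
dp [0.004, -0.002, -0.003] ang [0.003, 0.0, 0.0]
```

```bash
python3 - <<'E'
from h import *
a0=np.pi-0.105
arc(AX,.0797,.163,a0,a0+.35,-1.677-a0,6)
E
```

```text
t 2.20 pos [0.4885 0.0699 0.165 ] yaw -1.660 F [-0.31 -0.53  0.6 ] M [-0.032  0.017  0.067] w 40.3 q6 1.66
dp [0.017, -0.007, 0.029] ang [-0.026, 0.001, -0.0]
dp [0.0, 0.001, 0.039] ang [-0.037, 0.0, 0.0]
dp [0.0, 0.001, 0.039] ang [-0.037, 0.0, 0.0]
dp [0.0, 0.001, 0.039] ang [-0.037, 0.0, 0.0]
dp [0.0, 0.001, 0.039] ang [-0.037, 0.0, 0.0]
dp [0.0, 0.001, 0.039] ang [-0.037, 0.0, 0.0]
```

Call:
arm_command:
  series:
    - {"dp": [0.015,-0.005,-0.01],"angular": [0.01,0,0],"gripper": 24}
    - {"dp": [0,0,0],"angular": [0,0,0],"gripper": 24}
    - {"dp": [0,0,0],"angular": [0,0,0],"gripper": 24}
    - {"dp": [0,0.001,0.03],"angular": [-0.03,0,0],"gripper": 24}
    - {"dp": [0,0.001,0.039],"angular": [-0.037,0,0],"gripper": 24}
    - {"dp": [0,0.001,0.039],"angular": [-0.037,0,0],"gripper": 24}
    - {"dp": [0,0.001,0.039],"angular": [-0.037,0,0],"gripper": 24}
    - {"dp": [0,0.001,0.039],"angular": [-0.037,0,0],"gripper": 24}

```text
clock: 3.2
position: [0.4907, 0.0605, 0.1646]
ee_rot: [0.539, 0.461, 0.546, -0.445]
contact_force: [-0.7, 6.8, -1.1]
width: 0.0241
```

```bash
cat >> h.py <<'E'
def lev():
    s,R,y=st(False);d=s["position"][:2]-AX;a=np.arctan2(d[1],d[0])%(2*np.pi);F=s["contact_force"][:2]
    t=np.array([-np.sin(a),np.cos(a)]);print("ang %.3f r %.4f Ft %.2f Fr %.2f (on tool) yaw-a %.3f"%(a,np.hypot(*d),F@t,F@d/np.hypot(*d),y-a))
    return a
E
python3 - <<'E'
from h import *
a0=lev()
arc(AX,.08,.163,a0,a0+.4,-1.677-(np.pi-.105),8)
E
```

```text
ang 3.171 r 0.0763 Ft -6.79 Fr 0.53 (on tool) yaw-a -4.562
t 3.20 pos [0.4907 0.0605 0.1646] yaw -1.391 F [-0.73  6.77 -1.14] M [ 0.874  0.045 -0.015] w 24.1 q6 1.34
dp [0.012, -0.034, 0.029] ang [0.064, -0.014, -0.006]
dp [0.0, 0.001, 0.033] ang [-0.032, 0.0, 0.0]
dp [0.0, 0.001, 0.033] ang [-0.032, 0.0, 0.0]
dp [0.0, 0.001, 0.033] ang [-0.032, 0.0, 0.0]
dp [0.0, 0.001, 0.033] ang [-0.032, 0.0, 0.0]
dp [0.0, 0.001, 0.033] ang [-0.032, 0.0, 0.0]
dp [0.0, 0.001, 0.033] ang [-0.032, 0.0, 0.0]
dp [0.0, 0.001, 0.033] ang [-0.032, 0.0, 0.0]
```

Call:
arm_command:
  series:
    - {"dp": [0.005,-0.012,0.06],"angular": [0.02,-0.01,-0.005],"gripper": 24}
    - {"dp": [0,-0.008,0.065],"angular": [0,0,0],"gripper": 24}
    - {"dp": [0,-0.006,0.065],"angular": [0,0,0],"gripper": 24}
    - {"dp": [0,0,0.065],"angular": [0,0,0],"gripper": 24}
    - {"dp": [0,0,0.065],"angular": [-0.02,0,0],"gripper": 24}
    - {"dp": [0,0,0.065],"angular": [-0.02,0,0],"gripper": 24}
    - {"dp": [0,0,0.065],"angular": [-0.03,0,0],"gripper": 24}
    - {"dp": [0,0,0.065],"angular": [-0.03,0,0],"gripper": 24}

```text
clock: 4.2
position: [0.5, -0.0018, 0.1653]
ee_rot: [0.57, 0.421, 0.572, -0.413]
contact_force: [0.1, -0.0, -0.3]
width: 0.0239
```

```bash
python3 - <<'E'
from h import *
a0=lev()
arc(AX,.08,.163,a0,a0+.4,-1.677-(np.pi-.105),8)
E
```

```text
ang 3.909 r 0.0930 Ft 0.05 Fr -0.03 (on tool) yaw-a -5.170
t 4.20 pos [ 0.5    -0.0018  0.1653] yaw -1.262 F [ 0.06 -0.02 -0.27] M [ 0.193 -0.058 -0.024] w 23.9 q6 1.11
dp [0.02, 0.113, -0.018] ang [-0.323, -0.004, -0.007]
dp [0.0, 0.001, 0.033] ang [-0.032, 0.0, 0.0]
dp [0.0, 0.001, 0.033] ang [-0.032, 0.0, 0.0]
dp [0.0, 0.001, 0.033] ang [-0.032, 0.0, 0.0]
dp [0.0, 0.001, 0.033] ang [-0.032, 0.0, 0.0]
dp [0.0, 0.001, 0.033] ang [-0.032, 0.0, 0.0]
dp [0.0, 0.001, 0.033] ang [-0.032, 0.0, 0.0]
dp [0.0, 0.001, 0.033] ang [-0.032, 0.0, 0.0]
```

```bash
python3 - <<'E'
from h import *
s,R,y=st();w=get_image("wrist");np.savez("w2.npz",pos=s["position"],q=s["ee_rot"],**w);cv2.imwrite("pics/w2.png",cv2.resize(w["image"],(784,588),interpolation=cv2.INTER_CUBIC))
E
```

```text
t 4.20 pos [ 0.5    -0.0018  0.1653] yaw -1.262 F [ 0.06 -0.02 -0.27] M [ 0.193 -0.058 -0.024] w 23.9 q6 1.11
```

View pics/w2.png

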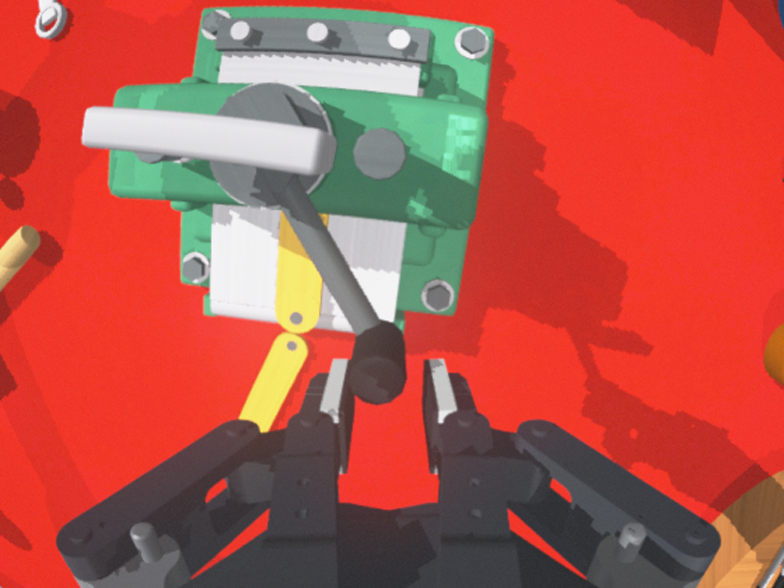

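The view shows the lever swung round, with the grip top at (377,382) between the pads.

```bash
python3 - <<'E'
from h import *
w=np.load("w2.npz");p=plane(wray(w,(377/1.4,382/1.4)),.19);d=p[:2]-AX;print(p,np.hypot(*d),np.arctan2(d[1],d[0])%(2*np.pi)-3.035)
e=[plane(wray(w,(x/1.4,y/1.4)),.216) for x,y in((84,127),(330,152))];print(e,(e[0]+e[1])/2,np.arctan2(*(e[1]-e[0])[1::-1]))
st()
E
```

```text
[0.51157192 0.00386161 0.19      ] 0.08090738964845201 0.9226747090683665
[array([0.56271376, 0.09215199, 0.216     ]), array([0.57038728, 0.03137405, 0.216     ])] [0.56655052 0.06176302 0.216     ] -1.4452058795841702
t 4.25 pos [ 0.5004 -0.0028  0.1653] yaw -1.261 F [ 0.44 -1.08 -0.16] M [ 0.021  0.018 -0.004] w 24.2 q6 1.10
```

```bash
cat >> h.py <<'E'
def path(pts,p,yaw):
    """rows through waypoints [(x,y,z,yaw,n)], nominal"""
    for x,y,z,w,n in pts:
        t=np.array([x,y,z]);
        for i in range(n):
            y0=yaw+(w-yaw)*i/n
            print("dp",(Rt(y0).T@(t-p)/n/.12).round(3).tolist(),"ax",round(-(w-yaw)/n/(np.pi/2),3))
        p,yaw=t,w
E
python3 - <<'E'
from h import *
s,R,y=st()
path([(.5004,-.0028,.25,y,2),(.5668,.0627,.25,-.2,6)],s["position"],y)
E
```

```text
t 4.25 pos [ 0.5004 -0.0028  0.1653] yaw -1.261 F [ 0.44 -1.08 -0.16] M [ 0.021  0.018 -0.004] w 24.2 q6 1.10
dp [-0.353, 0.0, -0.0] ax -0.0
dp [-0.353, 0.0, -0.0] ax -0.0
dp [0.0, 0.116, -0.059] ax -0.113
dp [0.0, 0.124, -0.037] ax -0.113
dp [0.0, 0.129, -0.015] ax -0.113
dp [0.0, 0.129, 0.008] ax -0.113
dp [0.0, 0.126, 0.031] ax -0.113
dp [0.0, 0.119, 0.052] ax -0.113
```

Call:
arm_command:
  series:
    - {"dp": [-0.05,0,0],"angular": [0,0,0],"gripper": 34}
    - {"dp": [-0.35,0,0],"angular": [0,0,0],"gripper": 34}
    - {"dp": [-0.3,0,0],"angular": [0,0,0],"gripper": 40}
    - {"dp": [0,0.11,-0.055],"angular": [-0.113,0,0],"gripper": 40}
    - {"dp": [0,0.12,-0.035],"angular": [-0.113,0,0],"gripper": 40}
    - {"dp": [0,0.125,-0.013],"angular": [-0.113,0,0],"gripper": 40}
    - {"dp": [0,0.125,0.008],"angular": [-0.113,0,0],"gripper": 40}
    - {"dp": [0,0.05,0.015],"angular": [-0.113,0,0],"gripper": 40}

```text
clock: 5.25
position: [0.5486, 0.0396, 0.2572]
ee_rot: [0.699, 0.125, 0.693, -0.123]
contact_force: [-0.0, 0.3, -0.4]
width: 0.0399
```

```bash
python3 - <<'E'
from h import *
s,R,y=st();w=get_image("wrist");np.savez("w3.npz",pos=s["position"],q=s["ee_rot"],**w);cv2.imwrite("pics/w3.png",cv2.resize(w["image"],(784,588),interpolation=cv2.INTER_CUBIC))
s,R,y=st()
path([(.5666,.0626,.25,.1,4),(.5666,.0626,.2,.1,4)],s["position"],y)
E
```

```text
t 5.25 pos [0.5486 0.0396 0.2572] yaw -0.352 F [-0.01  0.29 -0.37] M [-0.023  0.025 -0.026] w 39.9 q6 0.30
t 5.30 pos [0.5491 0.04   0.2572] yaw -0.348 F [-0.04  1.22  1.06] M [-0.009 -0.074  0.044] w 39.9 q6 0.29
dp [0.015, 0.057, 0.018] ax -0.071
dp [0.015, 0.054, 0.025] ax -0.071
dp [0.015, 0.051, 0.03] ax -0.071
dp [0.015, 0.048, 0.036] ax -0.071
dp [0.104, 0.0, 0.0] ax -0.0
dp [0.104, 0.0, 0.0] ax -0.0
dp [0.104, 0.0, 0.0] ax -0.0
dp [0.104, 0.0, 0.0] ax -0.0
```

View pics/w3.png

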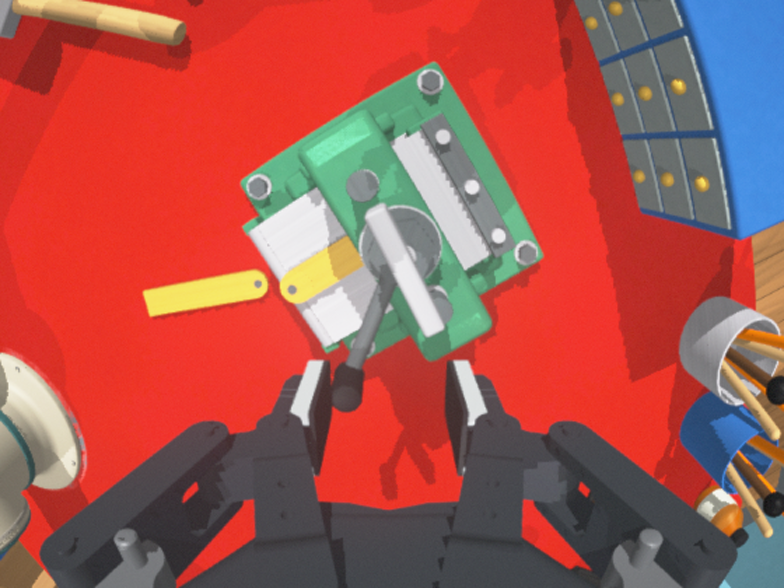

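The bar's top face runs from (376,209) to (433,332). I'll measure its current angle.

```bash
python3 - <<'E'
from h import *
w=np.load("w3.npz");f=lambda x,y:plane(wray(w,(x/1.4,y/1.4)),.216)[:2]
e=f(376,209),f(433,332);print(e,(e[0]+e[1])/2);d=e[0]-e[1];a=np.arctan2(d[1],d[0]);print("bar",a,"yaw",a-np.pi/2,np.hypot(*d))
g=f(347,395)
p=plane(wray(w,(347/1.4,393/1.4)),.19)[:2]-AX;print("lever",np.arctan2(p[1],p[0])%6.2832-3.035)
s,R,y=st();Y=a-np.pi/2
path([(.5666,.0626,.25,Y,4),(.5666,.0626,.2,Y,3)],s["position"],y)
E
```

```text
(array([0.56430847, 0.09264055]), array([0.56898461, 0.0341456 ])) [0.56664654 0.06339307]
bar 1.6505675351298592 yaw 0.07977120833496265 0.05868156251526564
lever 0.9335922641950232
t 5.30 pos [0.5491 0.04   0.2572] yaw -0.348 F [-0.04  1.22  1.06] M [-0.009 -0.074  0.044] w 39.9 q6 0.29
dp [0.015, 0.057, 0.018] ax -0.068
dp [0.015, 0.055, 0.024] ax -0.068
dp [0.015, 0.052, 0.03] ax -0.068
dp [0.015, 0.048, 0.035] ax -0.068
dp [0.139, 0.0, 0.0] ax -0.0
dp [0.139, 0.0, 0.0] ax -0.0
dp [0.139, 0.0, 0.0] ax -0.0
```

Call:
arm_command:
  series:
    - {"dp": [0.01,0.057,0.018],"angular": [-0.068,0,0],"gripper": 40}
    - {"dp": [0.01,0.055,0.024],"angular": [-0.068,0,0],"gripper": 40}
    - {"dp": [0.01,0.052,0.03],"angular": [-0.068,0,0],"gripper": 40}
    - {"dp": [0.01,0.044,0.032],"angular": [-0.062,0,0],"gripper": 40}
    - {"dp": [0,0,0],"angular": [0,0,0],"gripper": 40}
    - {"dp": [0.13,0,0],"angular": [0,0,0],"gripper": 40}
    - {"dp": [0.13,0,0],"angular": [0,0,0],"gripper": 40}
    - {"dp": [0,0,0],"angular": [0,0,0],"gripper": 40}

```text
clock: 6.3
position: [0.5652, 0.06, 0.2208]
ee_rot: [0.71, -0.023, 0.703, 0.021]
contact_force: [-0.0, -0.1, 0.1]
width: 0.0402
```

```bash
python3 - <<'E'
from h import *
s,R,y=st()
plan((.5667,.0628,.2,.08),4)
E
```

```text
t 6.30 pos [0.5652 0.06   0.2208] yaw 0.062 F [-0.05 -0.11  0.1 ] M [ 0.025 -0.036  0.014] w 40.2 q6 -0.08
t 6.30 pos [0.5652 0.06   0.2208] yaw 0.062 F [-0.05 -0.11  0.1 ] M [ 0.025 -0.036  0.014] w 40.2 q6 -0.08
dp [0.043, 0.006, 0.003] ang [-0.003, 0.006, 0.002]
dp [0.043, 0.006, 0.004] ang [-0.003, 0.0, 0.0]
dp [0.043, 0.006, 0.004] ang [-0.003, 0.0, 0.0]
dp [0.043, 0.006, 0.004] ang [-0.003, 0.0, 0.0]
```

Call:
arm_command:
  series:
    - {"dp": [0.05,0.008,0.004],"angular": [-0.004,0.006,0.002],"gripper": 40}
    - {"dp": [0.05,0.007,0.005],"angular": [-0.004,0,0],"gripper": 40}
    - {"dp": [0.05,0.007,0.004],"angular": [0,0,0],"gripper": 40}
    - {"dp": [0.02,0,0],"angular": [0,0,0],"gripper": 16}
    - {"dp": [0,0,0],"angular": [0,0,0],"gripper": 8}
    - {"dp": [0,0,0],"angular": [0,0,0],"gripper": 4}
    - {"dp": [0,0,0],"angular": [0,0,0],"gripper": 4}
    - {"dp": [0,0,0],"angular": [0,0,0],"gripper": 4}
  grip_force: 100

```text
clock: 7.3
position: [0.5657, 0.0626, 0.1992]
ee_rot: [0.706, -0.027, 0.707, 0.026]
contact_force: [-0.9, -1.0, -0.6]
width: 0.0076
```

```bash
python3 - <<'E'
from h import *
s,R,y=st()
E
```

```text
t 7.30 pos [0.5657 0.0626 0.1992] yaw 0.075 F [-0.94 -0.99 -0.61] M [-0.009  0.137  0.129] w 7.6 q6 -0.09
```

Call:
arm_command:
  series:
    - {"dp": [0,0,0],"angular": [0.02,0,0],"gripper": 4}
    - {"dp": [0,0,0],"angular": [0.02,0,0],"gripper": 4}
    - {"dp": [0,0,0],"angular": [0.02,0,0],"gripper": 4}
    - {"dp": [0,0,0],"angular": [0.02,0,0],"gripper": 4}
    - {"dp": [0,0,0],"angular": [0.02,0,0],"gripper": 4}
    - {"dp": [0,0,0],"angular": [0.02,0,0],"gripper": 4}
    - {"dp": [0,0,0],"angular": [0.02,0,0],"gripper": 4}
    - {"dp": [0,0,0],"angular": [0.02,0,0],"gripper": 4}

```text
clock: 8.3
position: [0.5655, 0.0626, 0.1991]
ee_rot: [0.703, 0.067, 0.705, -0.068]
contact_force: [-0.8, -0.8, -0.1]
width: 0.0076
```

```bash
python3 - <<'E'
from h import *
s,R,y=st();plan((.5667,.0628,.199,y),1)
E
```

```text
t 8.30 pos [0.5655 0.0626 0.1991] yaw -0.192 F [-0.78 -0.81 -0.08] M [0.025 0.186 0.218] w 7.6 q6 0.18
t 8.30 pos [0.5655 0.0626 0.1991] yaw -0.192 F [-0.78 -0.81 -0.08] M [0.025 0.186 0.218] w 7.6 q6 0.18
dp [0.001, 0.003, 0.01] ang [0.0, -0.002, 0.001]
```

Call:
arm_command:
  series:
    - {"dp": [0,0,0],"angular": [0.01,0,0],"gripper": 4}
    - {"dp": [0,0,0],"angular": [0.01,0,0],"gripper": 4}
    - {"dp": [0,0,0],"angular": [0.01,0,0],"gripper": 4}
    - {"dp": [0,0,0],"angular": [0.01,0,0],"gripper": 4}
    - {"dp": [0,0,0],"angular": [0.01,0,0],"gripper": 4}
    - {"dp": [0,0,0],"angular": [0.01,0,0],"gripper": 4}
    - {"dp": [0,0,0],"angular": [0.01,0,0],"gripper": 4}
    - {"dp": [0,0,0],"angular": [0.01,0,0],"gripper": 4}

```text
clock: 9.3
position: [0.5653, 0.0627, 0.199]
ee_rot: [0.697, 0.115, 0.699, -0.116]
contact_force: [-2.0, 0.3, -0.5]
width: 0.0076
```

```bash
python3 -c "
from h import *
st()"
```

```text
t 9.30 pos [0.5653 0.0627 0.199 ] yaw -0.327 F [-1.96  0.34 -0.47] M [-0.026  0.171  0.202] w 7.6 q6 0.32
```

Call:
arm_command:
  series:
    - {"dp": [0,0,0],"angular": [0.01,0,0],"gripper": 4}
    - {"dp": [0,0,0],"angular": [0.01,0,0],"gripper": 4}
    - {"dp": [0,0,0],"angular": [0.01,0,0],"gripper": 4}
    - {"dp": [0,0,0],"angular": [0.01,0,0],"gripper": 4}
    - {"dp": [0,0,0],"angular": [0.01,0,0],"gripper": 4}
    - {"dp": [0,0,0],"angular": [0.01,0,0],"gripper": 4}
    - {"dp": [0,0,0],"angular": [0.01,0,0],"gripper": 4}
    - {"dp": [0,0,0],"angular": [0.01,0,0],"gripper": 4}

```text
clock: 10.3
position: [0.5651, 0.0627, 0.1989]
ee_rot: [0.687, 0.161, 0.689, -0.162]
contact_force: [-0.8, 0.7, 0.5]
width: 0.0076
```

```bash
python3 -c "
from h import *
st()"
```

```text
t 10.30 pos [0.5651 0.0627 0.1989] yaw -0.462 F [-0.82  0.7   0.54] M [0.006 0.147 0.251] w 7.6 q6 0.45
```

Call:
arm_command:
  series:
    - {"dp": [0,0,0],"angular": [0.01,0,0],"gripper": 4}
    - {"dp": [0,0,0],"angular": [0.01,0,0],"gripper": 4}
    - {"dp": [0,0,0],"angular": [0.01,0,0],"gripper": 4}
    - {"dp": [0,0,0],"angular": [0.01,0,0],"gripper": 4}
    - {"dp": [0,0,0],"angular": [0.01,0,0],"gripper": 4}
    - {"dp": [0,0,0],"angular": [0.01,0,0],"gripper": 4}
    - {"dp": [0,0,0],"angular": [0.01,0,0],"gripper": 4}
    - {"dp": [0,0,0],"angular": [0.01,0,0],"gripper": 4}

```text
clock: 11.3
position: [0.565, 0.0628, 0.1988]
ee_rot: [0.675, 0.207, 0.677, -0.208]
contact_force: [-1.7, 0.2, -1.0]
width: 0.0076
```

```bash
python3 -c "
from h import *
st()"
```

```text
t 11.30 pos [0.565  0.0628 0.1988] yaw -0.596 F [-1.74  0.16 -0.96] M [0.065 0.157 0.238] w 7.6 q6 0.59
```

Call:
arm_command:
  series:
    - {"dp": [0,0,0],"angular": [0.01,0,0],"gripper": 4}
    - {"dp": [0,0,0],"angular": [0.01,0,0],"gripper": 4}
    - {"dp": [0,0,0],"angular": [0.01,0,0],"gripper": 4}
    - {"dp": [0,0,0],"angular": [0.01,0,0],"gripper": 4}
    - {"dp": [0,0,0],"angular": [0.01,0,0],"gripper": 4}
    - {"dp": [0,0,0],"angular": [0.01,0,0],"gripper": 4}
    - {"dp": [0,0,0],"angular": [0.01,0,0],"gripper": 4}
    - {"dp": [0,0,0],"angular": [0.01,0,0],"gripper": 4}

```text
clock: 12.3
position: [0.5649, 0.0629, 0.1988]
ee_rot: [0.659, 0.252, 0.662, -0.253]
contact_force: [-2.3, 0.2, -1.2]
width: 0.0071
```

```bash
python3 -c "
from h import *
st()"
```

```text
t 12.30 pos [0.5649 0.0629 0.1988] yaw -0.731 F [-2.29  0.2  -1.15] M [0.076 0.204 0.282] w 7.1 q6 0.72
```

Call:
arm_command:
  series:
    - {"dp": [0,0,0],"angular": [0.01,0,0],"gripper": 4}
    - {"dp": [0,0,0],"angular": [0.01,0,0],"gripper": 4}
    - {"dp": [0,0,0],"angular": [0.01,0,0],"gripper": 4}
    - {"dp": [0,0,0],"angular": [0.01,0,0],"gripper": 4}
    - {"dp": [0,0,0],"angular": [0.01,0,0],"gripper": 4}
    - {"dp": [0,0,0],"angular": [0.01,0,0],"gripper": 4}
    - {"dp": [0,0,0],"angular": [0.01,0,0],"gripper": 4}
    - {"dp": [0,0,0],"angular": [0.01,0,0],"gripper": 4}

```text
clock: 13.3
position: [0.5648, 0.063, 0.1987]
ee_rot: [0.641, 0.296, 0.643, -0.297]
contact_force: [-1.6, 0.7, -2.0]
width: 0.0074
```

```bash
python3 -c "
from h import *
st()"
```

```text
t 13.30 pos [0.5648 0.063  0.1987] yaw -0.866 F [-1.59  0.72 -1.99] M [0.069 0.202 0.245] w 7.4 q6 0.85
```

Call:
arm_command:
  series:
    - {"dp": [0,0,0],"angular": [0.01,0,0],"gripper": 4}
    - {"dp": [0,0,0],"angular": [0.01,0,0],"gripper": 4}
    - {"dp": [0,0,0],"angular": [0.01,0,0],"gripper": 4}
    - {"dp": [0,0,0],"angular": [0.01,0,0],"gripper": 4}
    - {"dp": [0,0,0],"angular": [0.01,0,0],"gripper": 4}
    - {"dp": [0,0,0],"angular": [0.01,0,0],"gripper": 4}
    - {"dp": [0,0,0],"angular": [0.01,0,0],"gripper": 4}
    - {"dp": [0,0,0],"angular": [0.01,0,0],"gripper": 4}

```text
clock: 14.3
position: [0.5647, 0.0631, 0.1987]
ee_rot: [0.619, 0.338, 0.622, -0.34]
contact_force: [-1.7, 1.2, -0.9]
width: 0.0075
```

```bash
python3 -c "
from h import *
st()"
```

```text
t 14.30 pos [0.5647 0.0631 0.1987] yaw -1.000 F [-1.73  1.18 -0.88] M [0.078 0.187 0.208] w 7.5 q6 0.99
```

Call:
arm_command:
  series:
    - {"dp": [0,0,0],"angular": [0.01,0,0],"gripper": 4}
    - {"dp": [0,0,0],"angular": [0.01,0,0],"gripper": 4}
    - {"dp": [0,0,0],"angular": [0.01,0,0],"gripper": 4}
    - {"dp": [0,0,0],"angular": [0.01,0,0],"gripper": 4}
    - {"dp": [0,0,0],"angular": [0.01,0,0],"gripper": 4}
    - {"dp": [0,0,0],"angular": [0.01,0,0],"gripper": 4}
    - {"dp": [0,0,0],"angular": [0.01,0,0],"gripper": 4}
    - {"dp": [0,0,0],"angular": [0.01,0,0],"gripper": 4}

```text
clock: 15.3
position: [0.5646, 0.0632, 0.1986]
ee_rot: [0.595, 0.379, 0.598, -0.381]
contact_force: [-2.5, -0.3, -1.5]
width: 0.0072
```

```bash
python3 -c "
from h import *
st()"
```

```text
t 15.30 pos [0.5646 0.0632 0.1986] yaw -1.135 F [-2.5  -0.26 -1.46] M [0.089 0.143 0.256] w 7.2 q6 1.12
```

Call:
arm_command:
  series:
    - {"dp": [0,0,0],"angular": [0.01,0,0],"gripper": 4}
    - {"dp": [0,0,0],"angular": [0.01,0,0],"gripper": 4}
    - {"dp": [0,0,0],"angular": [0.01,0,0],"gripper": 4}
    - {"dp": [0,0,0],"angular": [0.01,0,0],"gripper": 4}
    - {"dp": [0,0,0],"angular": [0.01,0,0],"gripper": 4}
    - {"dp": [0,0,0],"angular": [0.01,0,0],"gripper": 4}
    - {"dp": [0,0,0],"angular": [0.01,0,0],"gripper": 4}
    - {"dp": [0,0,0],"angular": [0.01,0,0],"gripper": 4}

```text
clock: 16.3
position: [0.5646, 0.0634, 0.1986]
ee_rot: [0.568, 0.418, 0.571, -0.42]
contact_force: [-1.9, 0.6, -0.3]
width: 0.0074
```

```bash
python3 -c "
from h import *
st()"
```

```text
t 16.30 pos [0.5646 0.0634 0.1986] yaw -1.270 F [-1.85  0.64 -0.33] M [0.148 0.178 0.218] w 7.4 q6 1.26
```

Call:
arm_command:
  series:
    - {"dp": [0,0,0],"angular": [0.01,0,0],"gripper": 4}
    - {"dp": [0,0,0],"angular": [0.01,0,0],"gripper": 4}
    - {"dp": [0,0,0],"angular": [0.01,0,0],"gripper": 4}
    - {"dp": [0,0,0],"angular": [0.01,0,0],"gripper": 4}
    - {"dp": [0,0,0],"angular": [0.01,0,0],"gripper": 4}
    - {"dp": [0,0,0],"angular": [0.01,0,0],"gripper": 4}
    - {"dp": [0,0,0],"angular": [0.01,0,0],"gripper": 4}
    - {"dp": [0,0,0],"angular": [0.01,0,0],"gripper": 4}

```text
clock: 17.3
position: [0.5645, 0.0636, 0.1985]
ee_rot: [0.538, 0.456, 0.541, -0.458]
contact_force: [-1.6, 1.1, -0.9]
width: 0.0074
```

```bash
python3 -c "
from h import *
st()"
```

```text
t 17.30 pos [0.5645 0.0636 0.1985] yaw -1.404 F [-1.6   1.13 -0.95] M [0.129 0.177 0.314] w 7.4 q6 1.39
```

Call:
arm_command:
  series:
    - {"dp": [0,0,0],"angular": [0.006,0,0],"gripper": 4}
    - {"dp": [0,0,0],"angular": [0.006,0,0],"gripper": 4}
    - {"dp": [0,0,0],"angular": [0.006,0,0],"gripper": 4}
    - {"dp": [0,0,0],"angular": [0.006,0,0],"gripper": 4}
    - {"dp": [0,0,0],"angular": [0.006,0,0],"gripper": 4}
    - {"dp": [0,0,0],"angular": [0.006,0,0],"gripper": 4}
    - {"dp": [0,0,0],"angular": [0.006,0,0],"gripper": 4}
    - {"dp": [0,0,0],"angular": [0.006,0,0],"gripper": 4}

```text
clock: 18.3
position: [0.5645, 0.0636, 0.1985]
ee_rot: [0.52, 0.477, 0.523, -0.479]
contact_force: [-2.8, 1.5, -0.6]
width: 0.0075
```

```bash
python3 -c "
from h import *
st()"
```

```text
t 18.30 pos [0.5645 0.0636 0.1985] yaw -1.485 F [-2.84  1.53 -0.6 ] M [0.193 0.198 0.27 ] w 7.5 q6 1.47
```

Call:
arm_command:
  series:
    - {"dp": [0,0,0],"angular": [0.006,0,0],"gripper": 4}
    - {"dp": [0,0,0],"angular": [0.006,0,0],"gripper": 4}
    - {"dp": [0,0,0],"angular": [0.006,0,0],"gripper": 4}
    - {"dp": [0,0,0],"angular": [0.006,0,0],"gripper": 4}
    - {"dp": [0,0,0],"angular": [0.006,0,0],"gripper": 4}
    - {"dp": [0,0,0],"angular": [0.006,0,0],"gripper": 4}
    - {"dp": [0,0,0],"angular": [0.006,0,0],"gripper": 4}
    - {"dp": [0,0,0],"angular": [0.006,0,0],"gripper": 4}

```text
clock: 19.3
position: [0.5645, 0.0637, 0.1984]
ee_rot: [0.5, 0.498, 0.503, -0.5]
contact_force: [-2.1, 1.0, -0.2]
width: 0.0074
```

```bash
python3 -c "
from h import *
st()"
```

```text
t 19.30 pos [0.5645 0.0637 0.1984] yaw -1.565 F [-2.15  0.97 -0.19] M [0.151 0.169 0.376] w 7.4 q6 1.55
```

Call:
arm_command:
  series:
    - {"dp": [0,0,0],"angular": [0.004,0,0],"gripper": 4}
    - {"dp": [0,0,0],"angular": [0.004,0,0],"gripper": 4}
    - {"dp": [0,0,0],"angular": [0.004,0,0],"gripper": 4}
    - {"dp": [0,0,0],"angular": [0.004,0,0],"gripper": 4}
    - {"dp": [0,0,0],"angular": [0.004,0,0],"gripper": 4}
    - {"dp": [0,0,0],"angular": [0.004,0,0],"gripper": 4}
    - {"dp": [0,0,0],"angular": [0.004,0,0],"gripper": 4}
    - {"dp": [0,0,0],"angular": [0.004,0,0],"gripper": 4}

```text
clock: 20.3
position: [0.5645, 0.0638, 0.1984]
ee_rot: [-0.486, -0.511, -0.489, 0.513]
contact_force: [-1.5, 0.3, -0.6]
width: 0.0073
```

```bash
python3 -c "
from h import *
st()"
```

```text
t 20.30 pos [0.5645 0.0638 0.1984] yaw -1.619 F [-1.48  0.34 -0.59] M [0.261 0.162 0.406] w 7.3 q6 1.61
```

The torque has risen about 0.17 N m above the free value of 0.235 N m, and the line fit puts the nip at roughly 31–34 N. I'll release the bar here.

Call:
arm_command:
  series:
    - {"dp": [0,0,0],"angular": [0,0,0],"gripper": 4}
    - {"dp": [0,0,0],"angular": [0,0,0],"gripper": 20}
    - {"dp": [0,0,0],"angular": [0,0,0],"gripper": 40}
    - {"dp": [0,0,0],"angular": [0,0,0],"gripper": 40}
    - {"dp": [-0.1,0,0],"angular": [0,0,0],"gripper": 40}
    - {"dp": [-0.3,0,0],"angular": [0,0,0],"gripper": 40}
    - {"dp": [-0.1,0,0],"angular": [0,0,0],"gripper": 40}
    - {"dp": [0,0,0],"angular": [0,0,0],"gripper": 40}

```text
clock: 21.3
position: [0.5675, 0.0626, 0.2629]
ee_rot: [0.488, 0.513, 0.486, -0.512]
contact_force: [-0.3, 0.2, -0.6]
width: 0.0399
```

```bash
python3 - <<'E'
from h import *
s,R,y=st();w=get_image("wrist");np.savez("w4.npz",pos=s["position"],q=s["ee_rot"],**w);cv2.imwrite("pics/w4.png",cv2.resize(w["image"],(784,588),interpolation=cv2.INTER_CUBIC))
E
```

```text
t 21.30 pos [0.5675 0.0626 0.2629] yaw -1.622 F [-0.33  0.24 -0.58] M [-0.018 -0.023  0.019] w 39.9 q6 1.61
```

View pics/w4.png

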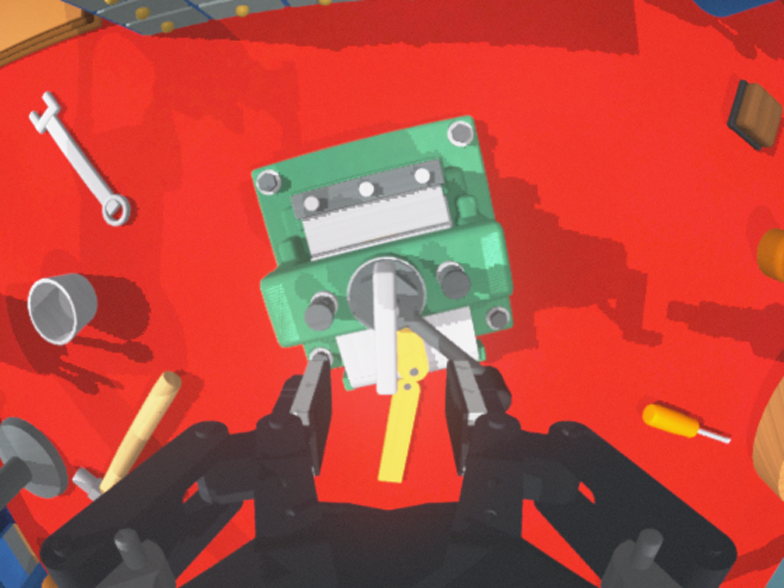

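The bar turned fully with the jaws: its image runs vertically from (384,265) to (386,390), aligned with the tool. The lever still points to about (490,385), unchanged. I'll go back to the lever grip at (0.512, 0.004).

```bash
python3 - <<'E'
from h import *
s,R,y=st()
path([(.512,.004,.24,-.745,6)],s["position"],y)
E
```

```text
t 21.35 pos [0.5673 0.0626 0.2624] yaw -1.622 F [ 0.11  0.66 -0.66] M [ 0.022 -0.012  0.027] w 40.3 q6 1.61
dp [0.031, -0.073, 0.085] ax -0.093
dp [0.031, -0.084, 0.074] ax -0.093
dp [0.031, -0.094, 0.061] ax -0.093
dp [0.031, -0.102, 0.046] ax -0.093
dp [0.031, -0.107, 0.031] ax -0.093
dp [0.031, -0.111, 0.015] ax -0.093
```

Call:
arm_command:
  series:
    - {"dp": [0.01,-0.073,0.085],"angular": [-0.093,0,0],"gripper": 40}
    - {"dp": [0.01,-0.084,0.074],"angular": [-0.093,0,0],"gripper": 40}
    - {"dp": [0.02,-0.094,0.061],"angular": [-0.093,0,0],"gripper": 40}
    - {"dp": [0.03,-0.102,0.046],"angular": [-0.093,0,0],"gripper": 40}
    - {"dp": [0.04,-0.107,0.031],"angular": [-0.093,0,0],"gripper": 40}
    - {"dp": [0.04,-0.1,0.014],"angular": [-0.093,0,0],"gripper": 40}
    - {"dp": [0,0,0],"angular": [0,0,0],"gripper": 40}
    - {"dp": [0,0,0],"angular": [0,0,0],"gripper": 40}

```text
clock: 22.35
position: [0.5069, 0.0036, 0.2343]
ee_rot: [0.656, 0.248, 0.667, -0.25]
contact_force: [-0.3, -0.3, -0.2]
width: 0.0402
```

```bash
python3 - <<'E'
from h import *
s,R,y=st();w=get_image("wrist");np.savez("w5.npz",pos=s["position"],q=s["ee_rot"],**w);cv2.imwrite("pics/w5.png",cv2.resize(w["image"],(784,588),interpolation=cv2.INTER_CUBIC))
plan((.512,.004,.165,-.745),4)
E
```

```text
t 22.35 pos [0.5069 0.0036 0.2343] yaw -0.720 F [-0.3  -0.35 -0.17] M [ 0.01  -0.013  0.02 ] w 40.2 q6 0.59
t 22.40 pos [0.5068 0.0036 0.2343] yaw -0.719 F [ 0.38 -0.53 -1.15] M [ 0.033 -0.034  0.045] w 39.6 q6 0.59
dp [0.144, 0.009, 0.009] ang [0.004, -0.008, 0.006]
dp [0.144, 0.008, 0.007] ang [0.004, 0.0, 0.0]
dp [0.144, 0.008, 0.007] ang [0.004, 0.0, 0.0]
dp [0.144, 0.008, 0.007] ang [0.004, 0.0, 0.0]
```

View pics/w5.png

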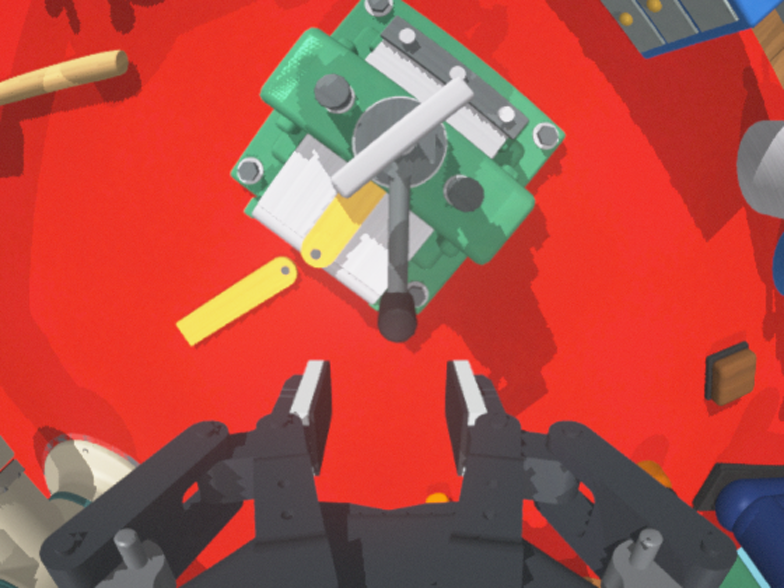

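The grip top is at (397,322), ahead of the fingers and well centred. The bar ends are at (340,186) and (470,88).

```bash
python3 - <<'E'
from h import *
w=np.load("w5.npz");f=lambda x,y,z:plane(wray(w,(x/1.4,y/1.4)),z)[:2]
g=f(397,322,.19);d=g-AX;print(g,np.hypot(*d),np.arctan2(d[1],d[0])%6.2832)
e=f(340,186,.216)-f(470,88,.216);print("bar yaw",np.arctan2(e[1],e[0])-np.pi/2, np.hypot(*e),(f(340,186,.216)+f(470,88,.216))/2)
plan((*g,.165,-.745),4)
E
```

```text
[0.51385584 0.00455702] 0.07884508039714813 3.972749178867799
bar yaw 1.5136491538797072 0.05762335404167295 [0.56718331 0.06210295]
t 22.40 pos [0.5068 0.0036 0.2343] yaw -0.719 F [ 0.38 -0.53 -1.15] M [ 0.033 -0.034  0.045] w 39.6 q6 0.59
dp [0.144, 0.012, 0.012] ang [0.004, -0.008, 0.006]
dp [0.144, 0.011, 0.01] ang [0.004, 0.0, 0.0]
dp [0.144, 0.011, 0.01] ang [0.004, 0.0, 0.0]
dp [0.144, 0.011, 0.009] ang [0.004, 0.0, 0.0]
```

Call:
arm_command:
  series:
    - {"dp": [0.03,0.022,0.02],"angular": [0.008,-0.008,0.006],"gripper": 40}
    - {"dp": [0.05,0.02,0.018],"angular": [0.008,0,0],"gripper": 40}
    - {"dp": [0.15,0,0],"angular": [0,0,0],"gripper": 40}
    - {"dp": [0.15,0,0],"angular": [0,0,0],"gripper": 40}
    - {"dp": [0.15,0,0],"angular": [0,0,0],"gripper": 40}
    - {"dp": [0,0,0],"angular": [0,0,0],"gripper": 40}
    - {"dp": [0,0,0],"angular": [0,0,0],"gripper": 24}
    - {"dp": [0,0,0],"angular": [0,0,0],"gripper": 24}
  grip_force: 60

```text
clock: 23.4
position: [0.5173, 0.0058, 0.1687]
ee_rot: [0.66, 0.259, 0.656, -0.258]
contact_force: [0.2, 0.4, 0.2]
width: 0.0239
```

```bash
python3 - <<'E'
from h import *
a0=lev()
arc(AX,.08,.163,3.97,3.97-.48,-4.714,8)
E
```

```text
ang 3.995 r 0.0756 Ft -0.08 Fr -0.40 (on tool) yaw-a -4.744
t 23.40 pos [0.5173 0.0058 0.1687] yaw -0.749 F [0.21 0.35 0.24] M [-0.01  -0.012  0.029] w 23.9 q6 0.63
dp [0.048, -0.036, -0.056] ang [0.035, 0.002, -0.002]
dp [0.0, 0.001, -0.04] ang [0.038, 0.0, 0.0]
dp [0.0, 0.001, -0.04] ang [0.038, 0.0, 0.0]
dp [0.0, 0.001, -0.04] ang [0.038, 0.0, 0.0]
dp [0.0, 0.001, -0.04] ang [0.038, 0.0, 0.0]
dp [0.0, 0.001, -0.04] ang [0.038, 0.0, 0.0]
dp [0.0, 0.001, -0.04] ang [0.038, 0.0, 0.0]
dp [0.0, 0.001, -0.04] ang [0.038, 0.0, 0.0]
```

Call:
arm_command:
  series:
    - {"dp": [0.04,-0.02,-0.02],"angular": [0.01,0,0],"gripper": 24}
    - {"dp": [0,-0.015,-0.03],"angular": [0.028,0,0],"gripper": 24}
    - {"dp": [0,0,-0.03],"angular": [0.028,0,0],"gripper": 24}
    - {"dp": [0,0,-0.03],"angular": [0.028,0,0],"gripper": 24}
    - {"dp": [0,0,-0.03],"angular": [0.028,0,0],"gripper": 24}
    - {"dp": [0,0,-0.03],"angular": [0.028,0,0],"gripper": 24}
    - {"dp": [0,0,-0.03],"angular": [0.028,0,0],"gripper": 24}
    - {"dp": [0,0,-0.03],"angular": [0.028,0,0],"gripper": 24}

```text
clock: 24.4
position: [0.4971, 0.0233, 0.1652]
ee_rot: [0.609, 0.368, 0.601, -0.365]
contact_force: [0.1, 0.3, 0.4]
width: 0.024
```

```bash
python3 - <<'E'
from h import *
a0=lev()
arc(AX,.08,.163,a0,a0-.32,-4.714,8)
E
```

```text
ang 3.656 r 0.0802 Ft -0.16 Fr -0.26 (on tool) yaw-a -4.745
t 24.40 pos [0.4971 0.0233 0.1652] yaw -1.089 F [0.15 0.27 0.35] M [-0.045 -0.08  -0.016] w 24.0 q6 1.00
dp [0.018, 0.002, -0.027] ang [0.006, 0.005, -0.006]
dp [0.0, 0.0, -0.027] ang [0.025, 0.0, 0.0]
dp [0.0, 0.0, -0.027] ang [0.025, 0.0, 0.0]
dp [0.0, 0.0, -0.027] ang [0.025, 0.0, 0.0]
dp [0.0, 0.0, -0.027] ang [0.025, 0.0, 0.0]
dp [0.0, 0.0, -0.027] ang [0.025, 0.0, 0.0]
dp [0.0, 0.0, -0.027] ang [0.025, 0.0, 0.0]
dp [0.0, 0.0, -0.027] ang [0.025, 0.0, 0.0]
```

Call:
arm_command:
  series:
    - {"dp": [0.01,0,-0.028],"angular": [0.01,0.005,-0.006],"gripper": 24}
    - {"dp": [0,0,-0.028],"angular": [0.025,0,0],"gripper": 24}
    - {"dp": [0,0,-0.028],"angular": [0.025,0,0],"gripper": 24}
    - {"dp": [0,0,-0.028],"angular": [0.025,0,0],"gripper": 24}
    - {"dp": [0,0,-0.028],"angular": [0.025,0,0],"gripper": 24}
    - {"dp": [0,0,-0.028],"angular": [0.025,0,0],"gripper": 24}
    - {"dp": [0,0,-0.028],"angular": [0.025,0,0],"gripper": 24}
    - {"dp": [0,0,-0.028],"angular": [0.025,0,0],"gripper": 24}

```text
clock: 25.4
position: [0.4882, 0.0462, 0.1641]
ee_rot: [0.544, 0.451, 0.542, -0.454]
contact_force: [0.3, -3.7, 0.5]
width: 0.0241
```

```bash
python3 - <<'E'
from h import *
a0=lev()
arc(AX,.08,.163,a0,a0-.24,-4.714,8)
E
```

```text
ang 3.349 r 0.0805 Ft 3.68 Fr 0.43 (on tool) yaw-a -4.738
t 25.40 pos [0.4882 0.0462 0.1641] yaw -1.389 F [ 0.34 -3.69  0.48] M [-0.425 -0.065 -0.011] w 24.1 q6 1.35
dp [0.009, 0.004, -0.02] ang [0.004, 0.003, 0.001]
dp [0.0, 0.0, -0.02] ang [0.019, 0.0, 0.0]
dp [0.0, 0.0, -0.02] ang [0.019, 0.0, 0.0]
dp [0.0, 0.0, -0.02] ang [0.019, 0.0, 0.0]
dp [0.0, 0.0, -0.02] ang [0.019, 0.0, 0.0]
dp [0.0, 0.0, -0.02] ang [0.019, 0.0, 0.0]
dp [0.0, 0.0, -0.02] ang [0.019, 0.0, 0.0]
dp [0.0, 0.0, -0.02] ang [0.019, 0.0, 0.0]
```

Call:
arm_command:
  series:
    - {"dp": [0,0,-0.03],"angular": [0.01,0.003,0],"gripper": 24}
    - {"dp": [0,0,-0.03],"angular": [0.015,0,0],"gripper": 24}
    - {"dp": [0,0,-0.03],"angular": [0.015,0,0],"gripper": 24}
    - {"dp": [0,0,-0.03],"angular": [0.012,0,0],"gripper": 24}
    - {"dp": [0,0,-0.03],"angular": [0.01,0,0],"gripper": 24}
    - {"dp": [0,0,-0.03],"angular": [0.01,0,0],"gripper": 24}
    - {"dp": [0,0,-0.03],"angular": [0.01,0,0],"gripper": 24}
    - {"dp": [0,0,-0.03],"angular": [0.01,0,0],"gripper": 24}

```text
clock: 26.4
position: [0.4847, 0.069, 0.164]
ee_rot: [0.511, 0.487, 0.504, -0.497]
contact_force: [0.8, -9.1, -0.4]
width: 0.0238
```

```bash
python3 - <<'E'
from h import *
a0=lev();st()
E
```

```text
ang 3.067 r 0.0825 Ft 9.04 Fr -1.50 (on tool) yaw-a -4.606
t 26.40 pos [0.4847 0.069  0.164 ] yaw -1.539 F [ 0.82 -9.13 -0.44] M [-1.301 -0.058 -0.041] w 23.8 q6 1.56
```

The push peaked at about 9.0 N, which is inside the hand-tight band. I'll release and lift straight off.

Call:
arm_command:
  series:
    - {"dp": [0,0,0],"angular": [0,0,0],"gripper": 24}
    - {"dp": [0,0,0],"angular": [0,0,0],"gripper": 40}
    - {"dp": [0,0,0],"angular": [0,0,0],"gripper": 40}
    - {"dp": [-0.1,0,0],"angular": [0,0,0],"gripper": 40}
    - {"dp": [-0.3,0,0],"angular": [0,0,0],"gripper": 40}
    - {"dp": [-0.25,0,0],"angular": [0,0,0],"gripper": 40}
    - {"dp": [-0.1,-0.05,0],"angular": [0,0,0],"gripper": 40}
    - {"dp": [0,0,0],"angular": [0,0,0],"gripper": 40}

```text
clock: 27.4
position: [0.4781, 0.0741, 0.2583]
ee_rot: [0.509, 0.49, 0.506, -0.495]
contact_force: [0.4, 0.2, -0.0]
width: 0.0396
```

```bash
python3 - <<'E'
from h import *
s,R,y=st();w=get_image("wrist");np.savez("w6.npz",pos=s["position"],q=s["ee_rot"],**w);cv2.imwrite("pics/w6.png",cv2.resize(w["image"],(784,588),interpolation=cv2.INTER_CUBIC))
E
```

```text
t 27.40 pos [0.4781 0.0741 0.2583] yaw -1.541 F [ 0.35  0.16 -0.02] M [0.017 0.038 0.019] w 39.6 q6 1.56
```

View pics/w6.png

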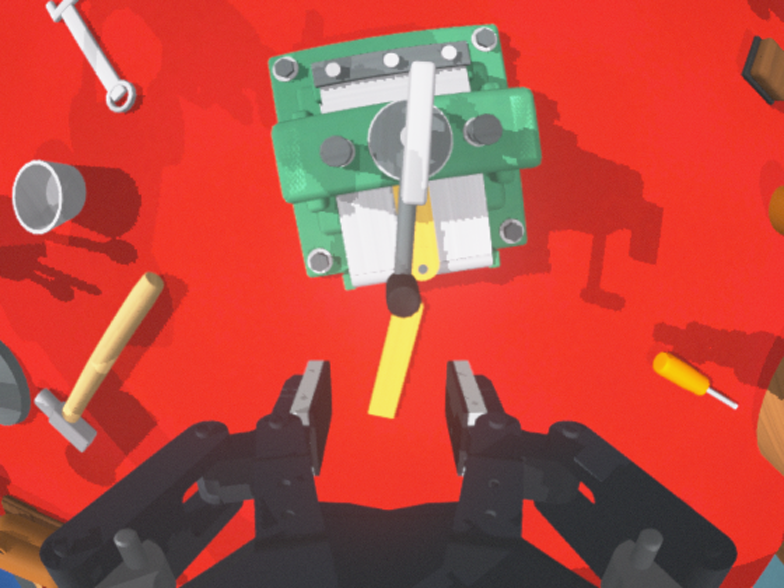

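The grip top is at (403,300) and the bar runs from (422,63) to (413,202). The loose items look undisturbed. I'll check the lever and bar angles.

```bash
python3 - <<'E'
from h import *
w=np.load("w6.npz");f=lambda x,y,z:plane(wray(w,(x/1.4,y/1.4)),z)[:2]
g=f(403,300,.19);d=g-AX;print(g,np.hypot(*d),np.arctan2(d[1],d[0])%6.2832-3.035)
e=f(413,202,.216)-f(422,63,.216);print("bar yaw",np.arctan2(e[1],e[0])%np.pi-np.pi/2-np.pi*0, np.hypot(*e))
E
```

```text
[0.48738681 0.06537514] 0.07965482644665223 0.07425830985189386
bar yaw 1.541466538165127 0.0575708827934977
```

```bash
python3 -c "
from rig import *
print(sign_off())"
```

```text
the job is handed in; nothing more can be done
None
```

The splitter is set to the gauge and the jam nut is hand-tight again. I handed the job in at about 27.5 s of the 72 s allowed.

- **Loosening:** I swung the lever counter-clockwise and it broke free at roughly 7 N or a little more. It then coasted to about 0.93 rad, a bit past the 0.6–0.8 rad that would have been plenty but short of the end stop. The screw was dragged about 0.2 rad counter-clockwise with it.
- **Nipping:** I turned the bar clockwise by about 1.7 rad. The free torque averaged 0.235 N m with about 0.03 N m of scatter. It rose to 0.41 N m, which puts the nip at about 31–34 N, and the bar turned with the jaws without slipping.
- **Retightening:** I swung the lever back until the push at the grip read 9.0 N, then released it and lifted clear.

**Last checks:**
- The lever stayed put, 0.07 rad short of its starting angle.
- The bar moved less than 0.03 rad during tightening, within what I can measure, so the nip should have changed little.
- The robot is touching nothing, and the loose items visible in the last wrist picture looked undisturbed.
- The shoe contact was judged from noisy torque readings alone. Two readings near contact, 0.314 and 0.27 N m, disagreed with a steady rise, so the nip is uncertain by about 5 N.

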